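# Dose of gum for the glazes, then hold the glaze chest open

## Task

I am about to stir gum into the glaze samples that are kept in the wooden chest. First press the gum bottle's pump head all the way down to its stop, for a full dose into the buff cup, and let it come right back up; then lift the chest's lid and hold it open at 60 degrees from closed, never past upright and without letting it drop. The lid has no stay, so finish while still holding it there: I need both hands to tip the gum in and stir. Leave the bottle, the cup and everything else standing where they are.

Things in the scene. Friction and masses are not known exactly. Their poses are not given: they have to be found in the camera images.
- chest: wooden chest, 210 (x) x 326 (y) x 122 mm high, fixed to the table, with open cups of glaze inside. Origin: centre of its underside; -x is its front (robot side), z up. Box front at x = -91 mm, rear +99, sides y +-160, rim 105 high. The lid is a board 13 mm thick, closed at 107 to 120 mm, x -98 to +100, y +-163, about 0.5 kg: 2.5 to 4 N at the handle lifts it.
- chest_lid (a joint): angle of the chest's lid, rad: 0 closed, grows as the front edge swings up and back, about the hinge at the rear; 1.047 is 60 degrees, stop at 1.83. Nothing supports it: let go below about 75 degrees, it falls shut.
- lid_hinge (a point): point on the lid's hinge axis, at mid width: x = +102 mm, z = 107 mm in the chest's frame; the axis is the chest's y. Turns with the chest, not with the lid.
- lid_handle (a point): on the lid (moves and turns with it; closed, its axes are the chest's): centre of the bar of the dark steel bow handle on top of the lid, near its front edge. Round bar 9.6 mm thick along y, straight for 76 mm, on two posts at y +-46 mm; its axis is 32 mm above the lid's top. Closed, it is 152 mm above the table, 176 mm in front of the hinge axis and 45 mm above it.
- gum_bottle: white pump bottle of gum, loose (0.34 kg), 72 mm wide, shoulder 151 mm high, 210 mm high with its pump head. Origin: centre of its underside, z up. The spout points along its -y, turned 10 degrees towards +x, and a clear bent tube on it ends 75 mm from the bottle's axis, 180 mm up, over the cup.
- gum_bottle_pump (a joint): travel of the pump head, m: 0 raised, 0.016 down at its stop. A spring brings it back; about 8.5 N of downward push at the stop.
- pump_top (a point): centre of the pump head's flat top, 210 mm above the table with the head raised; the top measures about 18 x 30 mm (x, y of the bottle). Moves down with the head.
- spout_mouth (a point): open lower end of the spout's clear tube, over the cup; moves down with the pump head.
- dose_cup: buff pottery beaker, loose, 78 mm wide, 76 tall, standing under the spout. Origin: centre of its underside.
- blue_bottle: white bottle with blue leaves, 67 mm wide, 151 tall, standing at the right edge. Loose; leave it alone. Origin: centre of its underside.
- teal_bowl: small teal bowl, 113 mm wide, 47 tall, front right. Loose; leave it alone. Origin: centre of its underside.
- terracotta_cup: terracotta cup, 80 mm wide, 79 tall, behind and left of the chest. Loose; leave it alone. Origin: centre of its underside.
- red_kidney: flat red rubber kidney, 63 x 100 x 8 mm, lying in front of the chest. Loose; leave it alone. Origin: centre of its underside.
- tape: yellow roll of tape, 89 mm wide, 24 high, lying in front of the chest. Loose; leave it alone. Origin: centre of its underside.
Not all that is in view belongs to the job. Leave any purple look-alike of the gum_bottle alone. What is shaped like the dose_cup but yellow is not meant.

How it is judged:
By the outcome, as a careful person would: the job done as asked, in the order asked, and still so for the second after the job is handed in, while the arm keeps its last pose, push and grip.
It also fails if it takes over 46 s, if anything falls off the work surface, if the arm or the gripper's body presses on something with over 40 N, if the wrist force passes 120 N, or if a joint passes its speed limit or range.

## Robot

A 6-joint arm with a two-finger parallel gripper is mounted at the origin on the work surface; the furniture and walls round the work are solid. World frame = base frame: x ahead of the robot, y to its left, z up, the work surface at z = 0. Lengths are in mm, angles in rad, forces in N, time in s.
With the tool pointing down it reaches from about 275 to 825 mm from the base axis. Payload 4.9 kg.
Tool frame: the origin (TCP) lies at the very end of the fingers, on their centre line; the grasp point (between the pads) lies 19 mm behind it; z points along the fingers, y is the line along which they close (so a half turn about z gives the same grasp; the last joint's range is limited). The gripper opens to 85 mm and grips with 20 to 120 N. Pads are 22 mm wide; open, the fingers measure 114 mm over their backs; the gripper's body (76 mm by 85 mm) begins 54 mm behind the grasp point. The pads swing forward as they close: fully open they stand 13 mm farther back than shut.
Start: joints at [-1.235, 0.326, -0.193, 1.052, 0, 1.437], TCP at [249.003, -490.424, 198.081] pointing down, gripper open.
Joint ranges: [-2.65, 2.65], [-0.97, 1.79], [-1.3, 1.35], [-1.93, 2.1], [-1.47, 1.37], [-3.14, 3.14]. Speed limits (rad/s): [2.57, 2.57, 3.14, 3.14, 3.14, 3.14].

## Interface

Orientations are given as [roll, pitch, yaw] about the fixed x, y, z axes, in that order (R = Rz(yaw) Ry(pitch) Rx(roll)).
In Python, from bench import bot, solve_ik, imaging gives the robot as it stands. Calls block until the motion is done:
- bot.move_ptp(position, orientation): joint-space move of the TCP to a pose.
- bot.movel(position, rot=None, max_speed=150, threshold=None): straight line of the TCP; rot=None keeps the orientation; max_speed is the mean speed in mm/s. With threshold (N) it stops when the force on the tool has changed by that much, and returns True; else False.
- bot.move_j(angles): joint-space move.
- bot.grip(opening, effort=None): opening from 0.0 (shut) to 1.0 (fully open); effort is the grip in N (None keeps the last); returns when the fingers have stopped.
- bot.dwell(seconds).
- solve_ik(position, orientation): joint angles nearest the present ones, or None.
- bot.get_state(): the state.
- imaging.capture(name): name is "side" or "top"; returns the picture (480x640x3 uint8, blue, green, red); there is no depth.
- imaging.camera_model(name): a dict with "K" (3x3 intrinsics, pixels), "k1" (the pictures are not rectified: a ray, as slopes to the right and down, at radius r is drawn at 1 + k1 r^2 times it, then the intrinsics apply), "position" and "rotation" of the camera in the world. Camera axes: x right, y up, looking along -z (the intrinsics and any distortion apply to the point x, -y, -z); pixel columns grow to the right and rows downward; lengths in mm; the calibration is good to about 2 mm. A picture is of the moment at which its call begins. camera_model takes no time and is no camera call.
A pose or a line that the arm cannot do raises bot.IKError and nothing moves.
- bot.sign_off(): hands the job in; it is judged then, once.
The state is a dict: "t": time; "qpos": joint angles; "joint_velocities": joint speeds; "effort": joint torques, N m; "tcp_pos": TCP position; "orientation": TCP orientation; "contact_force": force on the tool from outside, world axes, zero at the start; "wrist_torque": the same for the moment, N m; "opening": opening from 0.0 (shut) to 1.0 (fully open); "gripper_force": force on a finger pad.
Only numpy, scipy, OpenCV 4.12 (cv2) and the standard library are available. Lean on these libraries where they do the work, as an engineer would, in place of code of your own. Each camera call takes 0.05 s, during which the arm holds its last target. There are 200 camera calls.

## Working session

There is one attempt and no reset: what is moved stays moved. The work goes in short steps, each a Python script; the robot and the scene stay as the last script left them, time stands still between calls to the robot, and variables do not carry over. Pictures are saved under pics/ and viewed, at most 10 in all, crops included, and the job is handed in when it is done.

```bash
mkdir -p pics; ls
python3 - <<'E'
from bench import bot, imaging
import cv2
for n in ("side","top"):
    cv2.imwrite(f"pics/{n}0.png",imaging.capture(n)); m=imaging.camera_model(n); print(n,m)
print(bot.get_state()['t'])
E
```

```text
pics
side {'K': array([[525.05640679,   0.        , 315.72015524],
       [  0.        , 525.05640679, 233.915156  ],
       [  0.        ,   0.        ,   1.        ]]), 'k1': -0.14995742889922614, 'position': array([-467.34671101,  323.46614488, 1159.29605216]), 'rotation': array([ 0.79835381,  0.01976115, -1.906821  ])}
top {'K': array([[559.52675146,   0.        , 324.60659977],
       [  0.        , 559.52675146, 237.36308509],
       [  0.        ,   0.        ,   1.        ]]), 'k1': -0.09362639167539938, 'position': array([ 282.96109753,   -3.59251604, 1577.36025414]), 'rotation': array([ 0.16085281, -0.00634528, -1.56161326])}
0.1
```

View pics/side0.png

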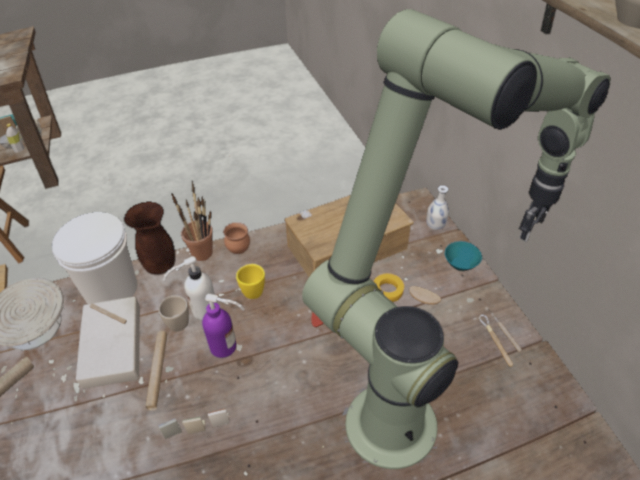

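View pics/top0.png

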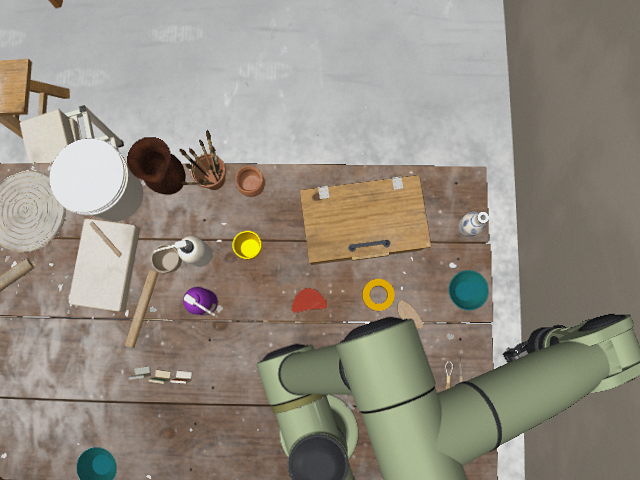

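The two views show the white gum bottle at about (188,250) in top and (195,285) in side. The purple decoy is at top (200,300). The chest is at top (365,220), with its handle bar at (370,245). The arm hides the handle in the side view.

```bash
cat > h.py <<'E'
import numpy as np, cv2
from scipy.spatial.transform import Rotation as R
from scipy.optimize import least_squares
from bench import bot, solve_ik, imaging
M={n:imaging.camera_model(n) for n in("side","top")}
def proj(n,p):
    m=M[n]; c=R.from_euler('xyz',m['rotation']).inv().apply(np.atleast_2d(p)-m['position'])
    s=np.c_[c[:,0],-c[:,1]]/-c[:,2:]; s=s*(1+m['k1']*(s**2).sum(1,keepdims=True))
    return s@m['K'][:2,:2].T+m['K'][:2,2]
def tri(a,b):  # side px, top px
    r=least_squares(lambda p:np.r_[proj('side',p)[0]-a,proj('top',p)[0]-b],[500,0,100]); return r.x,r.fun
def onz(n,px,z):
    return least_squares(lambda q:proj(n,[*q,z])[0]-px,[500,0]).x
def crop(im,x,y,w,h,k,grid=10):
    c=cv2.resize(im[y:y+h,x:x+w],None,fx=k,fy=k,interpolation=cv2.INTER_CUBIC)
    for i in range(0,w,grid): cv2.putText(c,str(x+i),(i*k,8),0,.3,(0,0,255)); cv2.line(c,(i*k,10),(i*k,14),(0,0,255))
    for i in range(0,h,grid): cv2.putText(c,str(y+i),(0,i*k+4),0,.3,(0,0,255)); cv2.line(c,(20,i*k),(24,i*k),(0,0,255))
    return c
E
python3 - <<'E'
from h import *
t=cv2.imread('pics/top0.png');s=cv2.imread('pics/side0.png')
a=crop(t,145,225,70,50,5);b=crop(s,155,250,70,80,5);c=crop(t,295,165,140,100,3)
o=np.zeros((600,780,3),np.uint8);o[:250,:350]=a;o[:400,355:705]=b;o[300:600,:350]=c[:,:350] if 0 else cv2.resize(c,(350,300))
cv2.imwrite('pics/c1.png',o)
for n in M: print(n,proj(n,[[0,0,0],[249,-490.4,198.1]]))
E
```

```text
side [[390.15050903 424.37770141]
 [526.16450079 242.12463644]]
top [[318.67994633 431.95594604]
 [518.43863577 342.58457938]]
```

View pics/c1.png

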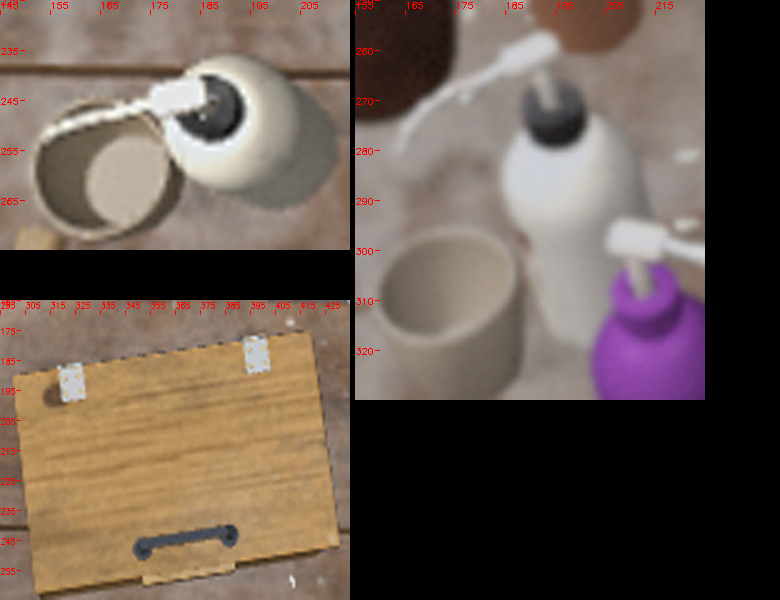

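The crops show the pump head at top (181,244) and side (189.6,260.4). The handle's posts are at top (352.2,247.7) and (386.6,243.7). The lid's corners are at (301,190), (419,176), (431,247) and (310,263).

Run:
```python
from h import *
print(tri([189.6,260.4],[181,244]))
print('spout',tri([155+47/5,250+148/5],[145+42/5,225+130/5]))
loc=np.array([[100,163,120],[100,-163,120],[-98,-163,120],[-98,163,120],[-74,46,152],[-74,-46,152]])
px=np.array([[301,190.3],[419,175.7],[431,247],[309.8,263],[352.2,247.7],[386.6,243.7]])
W=lambda q,l:R.from_euler('z',q[2]).apply(l)+[q[0],q[1],0]
r=least_squares(lambda q:(proj('top',W(q,loc))-px).ravel(),[500,-100,0])
print(r.x,r.fun.round(1)); q=r.x
print('handle',W(q,loc[4:]).round(1),'side px of handle',proj('side',W(q,loc[4:])).round(), 'hinge',W(q,[[102,0,107]]))
p=tri([189.6,260.4],[181,244])[0]
for yaw in np.arange(-3.1,3.2,.4):
    print(yaw.round(1),*[None if (s:=solve_ik([p[0],p[1],z],[np.pi,0,yaw])) is None else np.round(s,2) for z in(240,)])
```

```text
(array([485.37855022, 347.39489516, 203.96361553]), array([-0.10328534, -0.01384409,  0.09750543,  0.03139292]))
spout (array([470.02087878, 422.36153878, 176.6124545 ]), array([-0.96812152, -0.13918456,  0.93683662,  0.28429485]))
[ 5.69160568e+02 -1.17944766e+02  1.37066342e-01] [-1.3  0.2  0.6  0.1  0.3  0.8 -1.   0.5  0.3 -0.6  1.1 -1. ]
handle [[ 489.6  -82.5  152. ]
 [ 502.1 -173.6  152. ]] side px of handle [[348. 233.]
 [376. 222.]] hinge [[ 670.2039213  -104.00773418  107.        ]]
-3.1 [0.5  0.39 0.01 1.19 0.   0.46]
-2.7 [0.5  0.39 0.01 1.19 0.   0.06]
-2.3 [ 0.5   0.39  0.01  1.19  0.   -0.34]
-1.9 [ 0.5   0.39  0.01  1.19  0.   -0.74]
-1.5 [ 0.5   0.39  0.01  1.19  0.   -1.14]
-1.1 [ 0.5   0.39  0.01  1.19  0.   -1.54]
-0.7 [ 0.5   0.39  0.01  1.19  0.   -1.94]
-0.3 [ 0.5   0.39  0.01  1.19  0.   -2.34]
0.1 [ 0.5   0.39  0.01  1.19  0.   -2.74]
0.5 [0.5  0.39 0.01 1.19 0.   3.14]
0.9 [0.5  0.39 0.01 1.19 0.   2.74]
1.3 [0.5  0.39 0.01 1.19 0.   2.34]
1.7 [0.5  0.39 0.01 1.19 0.   1.94]
2.1 [0.5  0.39 0.01 1.19 0.   1.54]
2.5 [0.5  0.39 0.01 1.19 0.   1.14]
2.9 [0.5  0.39 0.01 1.19 0.   0.74]
```

Run:
```python
from h import *
print('collar',tri([194.6,269],[186.4,246.2]))
p=np.array([485.,347.])
print(proj('top',[[*p,z] for z in(0,160,210)]).round(1),proj('side',[[*p,z] for z in(0,160,210)]).round(1))
bot.grip(0.0)
bot.move_ptp([485,346,300],[np.pi,0,-2.7])
s=bot.get_state();print(s['t'],s['tcp_pos'],s['contact_force'],s['opening'])
im=imaging.capture('side');im2=imaging.capture('top')
cv2.imwrite('pics/side1.png',im);cv2.imwrite('pics/top1.png',im2)
o=np.zeros((600,780,3),np.uint8);o[:300,:420]=crop(im,280,180,140,100,3)
o[:250,430:780]=crop(im2,155,215,70,50,5);o[300:600,:420]=crop(im,140,210,140,100,3)
cv2.imwrite('pics/c2.png',o)
```

```text
collar (array([484.70478533, 341.39709985, 170.12291503]), array([-0.27778379, -0.035981  ,  0.26326954,  0.08589308]))
[[198.8 254.8]
 [185.4 246.7]
 [180.7 243.8]] [[203.6 310.1]
 [192.9 272.1]
 [189.2 258.8]]
3.9333 [485.46246092 345.24998753 299.88085063] [-0.58620092  0.73841061 -0.86376395] -0.0011342425788492345
```

View pics/c2.png

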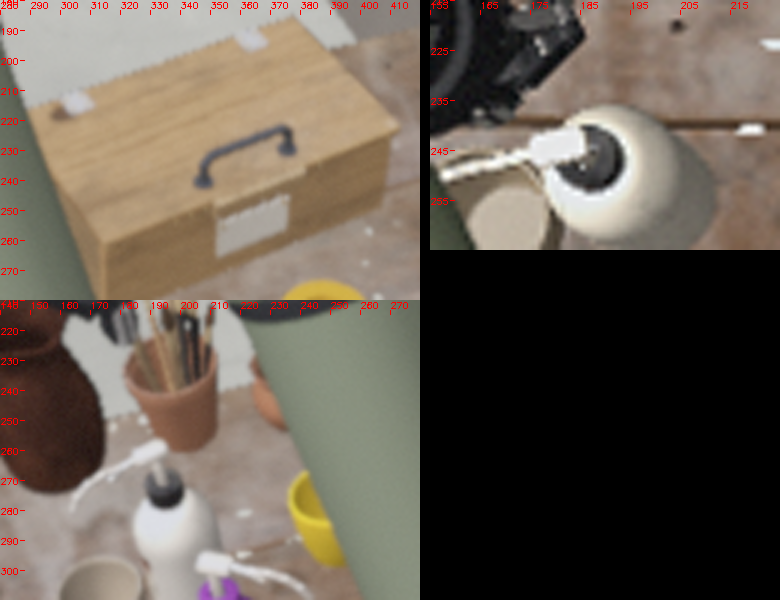

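The side crop shows the handle's bar ends at (349,232) and (376,222), which matches the fit to within 1 px. The path down to the pump head is clear. Pressing now.

Run:
```python
from h import *
for a,b in (([349,232],[352.2,247.7]),([376,222.3],[386.6,243.7])): print(tri(a,b))
f=lambda:bot.get_state()
bot.movel([485,346,225],max_speed=120)
z0=f()['contact_force'][2];print('free',z0,f()['tcp_pos'])
print(bot.movel([485,346,202],max_speed=30,threshold=2)); s=f();print('touch',s['tcp_pos'],s['contact_force'],s['t'])
h=bot.movel([485,346,178],max_speed=15,threshold=13); s=f();print(h,'stop',s['tcp_pos'],s['contact_force'],s['t'])
bot.dwell(0.3); s=f();print(s['tcp_pos'],s['contact_force'])
```

```text
(array([486.63060243, -83.22627285, 156.92749043]), array([-0.77120579, -0.0309814 ,  0.66065464,  0.29053083]))
(array([ 498.76400279, -171.09014708,  154.02581421]), array([-0.31119894, -0.00682611,  0.25965707,  0.11940338]))
free -0.2144657593445367 [485.4122094  346.18926841 225.67449688]
False
touch [485.11758484 346.07099669 202.16728252] [-0.59022496 -1.137718   -0.11540987] 5.725
False stop [485.06081964 346.03558351 178.09281042] [-0.98331912  0.23903454  0.1316657 ] 7.475
[485.03319987 345.98612663 178.02230461] [-0.93587726 -0.01927004 -0.37770156]
```

Run:
```python
from h import *
im=imaging.capture('side');im2=imaging.capture('top')
o=np.zeros((500,780,3),np.uint8);o[:400,:350]=crop(im,155,240,70,80,5);o[:250,360:710]=crop(im2,145,215,70,50,5)
o=o[:400]
cv2.imwrite('pics/c3.png',o); print(bot.get_state()['orientation'],proj('side',bot.get_state()['tcp_pos']),proj('top',bot.get_state()['tcp_pos']))
```

```text
[ 3.14155010e+00  7.17894971e-05 -2.69997923e+00] [[191.96391005 267.25969452]] [[184.13423071 245.68921674]]
```

View pics/c3.png

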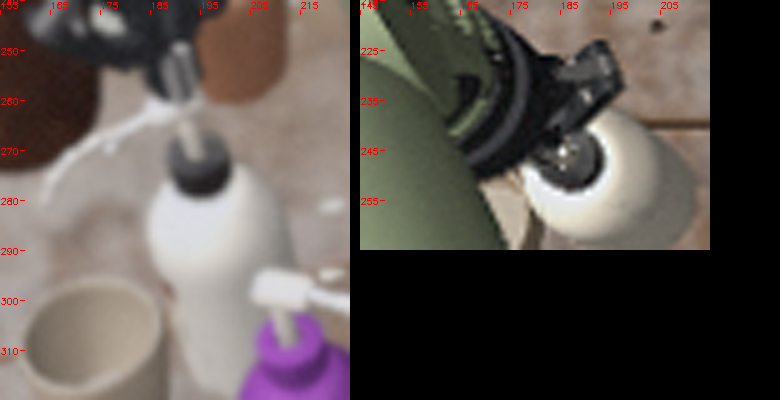

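Run:
```python
from h import *
print(proj('side',[485.4,345.2,299.9]),proj('top',[485.4,345.2,299.9]))
im=imaging.capture('side');im2=imaging.capture('top')
s0=cv2.imread('pics/side1.png')
o=np.zeros((590,790,3),np.uint8);o[:400,:390]=crop(s0,165,205,39,40,10);o[:400,400:790]=crop(im,170,240,39,40,10)
o[410:590,:390]=crop(im2,165,225,65,30,6)[:, :390]; o[410:590,400:790]=crop(cv2.imread('pics/top1.png'),145,215,65,30,6)
cv2.imwrite('pics/c4.png',o)
```

```text
[[182.89940826 232.82845192]] [[171.91161962 237.90615631]]
```

View pics/c4.png

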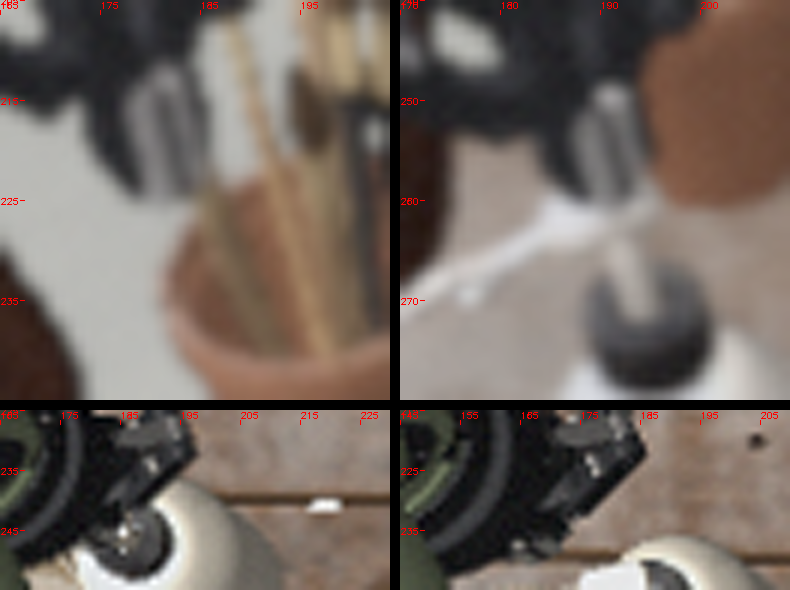

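The fingertips appear about 7 px (about 25 mm) higher than the reported TCP in the side view, at (190.5,260). So they are just above the raised head and have not touched it yet. I'll continue down under force control.

Run:
```python
from h import *
f=lambda:bot.get_state()
print(bot.movel([485,346,168],max_speed=20,threshold=3)); s=f();print('touch',s['tcp_pos'],s['contact_force'],s['t'])
z=s['tcp_pos'][2]
h=bot.movel([485,346,z-24],max_speed=14,threshold=12); s=f();print(h,'stop',s['tcp_pos'],s['contact_force'],s['t'])
bot.dwell(0.2); s=f();print(s['tcp_pos'],s['contact_force'])
```

```text
True
touch [485.05921651 346.07019559 170.02101461] [0.34727356 0.70656743 2.64176372] 8.4
True stop [485.67613791 346.47070588 161.39366131] [-0.95883371 -0.63680046  6.69058484] 9.2917
[485.53092415 346.35967548 161.40068806] [-1.47592196 -0.55622266  6.79712115]
```

Run:
```python
from h import *
f=lambda:bot.get_state()
for z in (158,156,154,152,150,148,146):
    h=bot.movel([485,346,z],max_speed=10,threshold=9); s=f();print(h,s['tcp_pos'].round(1),s['contact_force'].round(1),round(s['t'],2))
    if s['contact_force'][2]>15: break
cv2.imwrite('pics/side2.png',imaging.capture('side'))
o=crop(cv2.imread('pics/side2.png'),160,240,60,50,10)
cv2.imwrite('pics/c5.png',o)
```

```text
True [485.8 346.5 161.4] [-1.4 -0.7  7. ] 9.74
True [486.  346.7 161.4] [-1.1 -0.7  7.1] 10.04
True [486.2 346.9 161.4] [-0.   0.4  7.1] 10.39
True [486.6 347.1 161.5] [-2.1 -0.7  6.2] 10.79
True [486.9 347.4 161.5] [-1.5 -0.9  7.4] 11.23
True [487.1 347.6 161.5] [-0.1 -0.9  7.5] 11.71
True [487.5 347.8 161.6] [-1.1 -0.8  7. ] 12.22
```

View pics/c5.png

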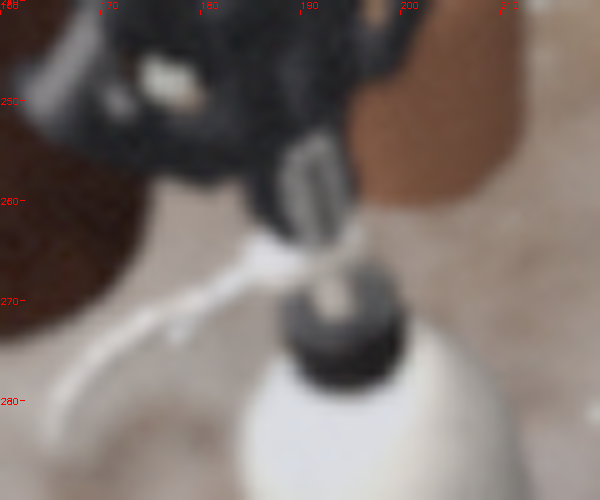

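Run:
```python
from h import *
f=lambda:bot.get_state()
for z in (160,158.5):
    h=bot.movel([485.5,346.3,z],max_speed=10,threshold=25); s=f();print(h,s['tcp_pos'].round(1),s['contact_force'].round(1),round(s['t'],2))
    if h or s['contact_force'][2]>15: break
bot.dwell(0.3); s=f();print(s['tcp_pos'].round(2),s['contact_force'].round(1),s['wrist_torque'],s['opening'])
```

```text
False [485.8 346.5 161. ] [-1.  -1.2 10. ] 12.73
False [486.5 346.9 161. ] [-2.3 -1.6 15.8] 13.03
[486.44 346.9  160.95] [-1.8 -0.9 16.3] [-0.25750077  0.53615184  0.02509479] -0.0007075507638513242
```

At z ≈ 161 the force rose from 10 to 16 N with no further travel, so the head is at its stop. I'll release it, check that it comes back up, then move over the handle with the fingers part open.

Run:
```python
from h import *
f=lambda:bot.get_state()
bot.movel([485.5,346.3,185],max_speed=40); print(f()['contact_force'].round(1))
bot.movel([485.5,346.3,270],max_speed=150); print('t',f()['t'])
im=imaging.capture('side')
bot.move_ptp([495,-128,240],[np.pi,0,1.708]); bot.grip(0.45,30)
s=f();print(s['t'],s['tcp_pos'].round(1),s['opening'],s['qpos'].round(2),s['contact_force'].round(1))
a=imaging.capture('side');b=imaging.capture('top')
cv2.imwrite('pics/side3.png',im);cv2.imwrite('pics/side4.png',a);cv2.imwrite('pics/top4.png',b)
print(proj('side',s['tcp_pos']),proj('top',s['tcp_pos']))
o=np.zeros((590,790,3),np.uint8);o[:300,:360]=crop(im,160,240,60,50,6);o[:400,370:790]=crop(a,310,160,84,80,5)
o[310:590,:360]=crop(b,330,200,90,70,4); cv2.imwrite('pics/c6.png',o)
```

```text
[-0.6  0.9 -0.2]
t 14.8667
17.1 [ 495.1 -127.8  240. ] 0.44707037953117884 [-0.4   0.23 -0.22  1.13 -0.    1.04] [ 0.3 -0.6 -0.7]
[[363.29553754 203.45847472]] [[373.16956894 239.87472807]]
```

View pics/c6.png

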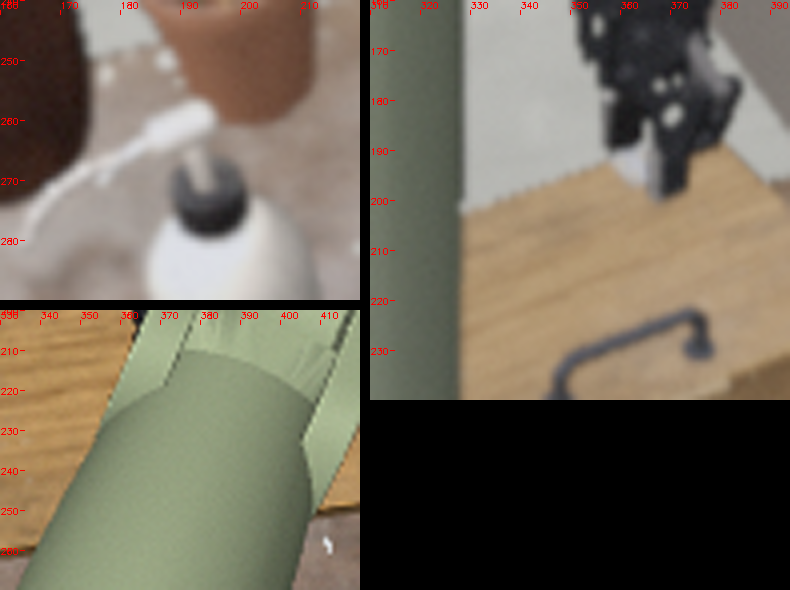

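The pump head is back up at side (190,260). The open fingers' tips are at about (368,199) and (361,190) in the side view, right above the handle. I'll descend until the tips touch the lid, then back off to the grasp height.

Run:
```python
from h import *
f=lambda:bot.get_state()
ex=np.array([np.cos(.137),np.sin(.137),0])
for o in(-28,28): print(proj('side',np.array([495,-128,270])+o*ex))
bot.movel([495,-128,140],max_speed=120)
h=bot.movel([495,-128,72],max_speed=35,threshold=5); s=f();print(h,s['tcp_pos'].round(1),s['contact_force'].round(1),s['wrist_torque'].round(2),s['t'])
cv2.imwrite('pics/side5.png',imaging.capture('side'))
```

```text
[[369.41253832 200.94836898]]
[[358.44250479 188.86139765]]
True [ 494.9 -127.9   85.5] [-2.1  1.4  6.8] [ 0.05  0.18 -0.04] 19.5917
```

Run:
```python
from h import *
f=lambda:bot.get_state()
bot.movel([495,-128,101],max_speed=60)
bot.grip(0.0,35); s=f();print(s['t'],s['tcp_pos'].round(1),s['contact_force'].round(1),s['wrist_torque'].round(2),s['opening'],s['gripper_force'])
a=imaging.capture('side');cv2.imwrite('pics/side6.png',a)
cv2.imwrite('pics/c7.png',crop(a,320,170,90,80,7))
```

```text
20.4333 [ 499.5 -127.2  101.5] [11.5  2.6 -6.4] [ 0.64 -2.16 -0.01] 0.09605668961049621 33.95971655845642
```

View pics/c7.png

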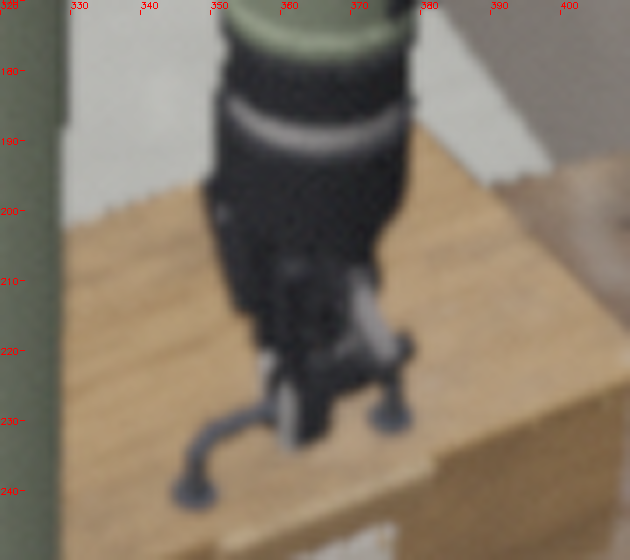

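The gripper holds the bar near its middle (opening 0.096, pad force 34 N). The arm was pulled 4.5 mm in x, so I'll re-centre there to relieve the side load and then follow the arc.

```bash
cat >> h.py <<'E'
ex=np.array([np.cos(.137),np.sin(.137),0]); ez=np.array([0,0,1.])
def arc(p0,deg):
    a=np.radians(deg); c,s=np.cos(a),np.sin(a); u,v=-176,45
    return p0+ex*(u*c+v*s-u)+ez*(-u*s+v*c-v)
def ang(p0,p):
    d=np.array(p)-p0; u,v=d@ex-176,d[2]+45
    return np.degrees(np.arctan2(45,-176)-np.arctan2(v,u)), np.hypot(u,v)
def rep(p0,tag=''):
    s=bot.get_state(); print(tag,round(s['t'],2),s['tcp_pos'].round(1),s['contact_force'].round(1),'ang',np.round(ang(p0,s['tcp_pos']),2),'op',round(s['opening'],3))
E
python3 - <<'E'
from h import *
p0=np.array([499.5,-127.2,101.0])
for d in range(0,61,10): assert solve_ik(arc(p0,d),[np.pi,0,1.708]) is not None,d
bot.movel(p0,max_speed=20); rep(p0,'relief')
for d in (3,8,14,20):
    bot.movel(arc(p0,d),max_speed=40); rep(p0,d)
E
```

```text
relief 20.86 [ 499.1 -127.3  101. ] [-2.4 -0.8  2.7] ang [-4.0000e-02  1.8206e+02] op 0.095
3 21.25 [ 501.5 -126.9  110. ] [-1.5 -1.6 -2.7] ang [  2.9  182.13] op 0.098
8 21.8 [ 507.  -126.2  125.4] [-4.2 -3.3 -1.5] ang [  8.05 182.21] op 0.096
14 22.43 [ 514.8 -125.1  142.7] [-5.8 -3.  -0.6] ang [ 14.02 182.46] op 0.097
20 23.05 [ 524.3 -123.8  159.1] [-5.6 -3.3  1.7] ang [ 19.99 182.8 ] op 0.094
```

Run:
```python
from h import *
p0=np.array([499.0,-127.2,101.0])
for d in (26,32,38,44,50,55,60):
    bot.movel(arc(p0,d),max_speed=40); rep(p0,d)
    if np.abs(bot.get_state()['contact_force']).max()>20: break
bot.dwell(.4); rep(p0)
a=imaging.capture('side');b=imaging.capture('top');cv2.imwrite('pics/side7.png',a);cv2.imwrite('pics/top7.png',b)
o=np.zeros((480,790,3),np.uint8);o[:480,:400]=cv2.resize(a[130:330,250:450],(400,480)) if 0 else cv2.resize(a,(400,300),interpolation=3)[0:1].repeat(480,0)
o[:300,:400]=cv2.resize(a[130:280,280:480],(400,300));o[:300,400:790]=cv2.resize(b[150:300,280:475],(390,300));o[300:480,:240]=cv2.resize(a,(240,180));o[300:480,400:640]=cv2.resize(b,(240,180))
cv2.imwrite('pics/c8.png',o)
```

```text
26 23.67 [ 535.4 -122.2  174.3] [-6.6 -3.4  1.3] ang [ 26.01 182.74] op 0.1
32 24.29 [ 548.  -120.4  188.5] [-7.4 -3.4  4.2] ang [ 31.99 183.21] op 0.094
38 24.92 [ 562.3 -118.4  201.5] [-8.3 -2.   6.6] ang [ 38.04 183.67] op 0.096
44 25.54 [ 578.5 -116.1  212.9] [-7.6 -1.8  8.8] ang [ 44.27 183.83] op 0.097
50 26.17 [ 595.9 -113.6  222. ] [-5.  -0.9  7.5] ang [ 50.43 183.51] op 0.096
55 26.72 [ 610.4 -111.5  228. ] [-4.  -0.7  7.1] ang [ 55.39 183.38] op 0.098
60 27.27 [ 625.9 -109.3  232.6] [-4.   0.2  6.9] ang [ 60.5  182.96] op 0.096
 27.67 [ 625.8 -109.3  232.6] [-2.5  0.1  6.1] ang [ 60.46 182.97] op 0.098
```

View pics/c8.png

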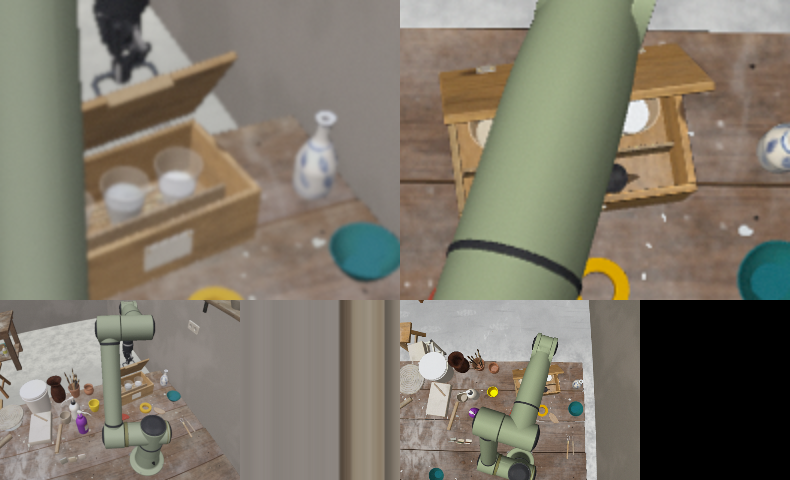

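The lid stands open in the grip. Its free right corner is at about side (397.5,157). The cups inside are untouched, and the bottle, bowl and tape are where they were. I'll check the lid angle against that corner.

Run:
```python
from h import *
for dx in(0,3.5):
  H=np.array([670.2+dx,-104.,107])
  for d in (57,60,63):
    a=np.radians(d);c,s=np.cos(a),np.sin(a); ey=np.cross(ez,ex)
    P=[H+ex*(u*c+v*s)+ez*(-u*s+v*c)-163*ey for u,v in((-200,0),(-200,13))]
    print(dx,d,proj('side',P).round(1).tolist())
```

```text
0 57 [[401.2, 162.2], [399.3, 158.2]]
0 60 [[399.6, 159.0], [397.6, 155.1]]
0 63 [[397.9, 155.9], [395.8, 152.1]]
3.5 57 [[400.6, 161.6], [398.7, 157.5]]
3.5 60 [[399.0, 158.3], [397.0, 154.4]]
3.5 63 [[397.4, 155.2], [395.3, 151.4]]
```

Run:
```python
from h import *
p0=np.array([499.0,-127.2,101.0])
bot.movel(arc(p0,59.6),max_speed=10); bot.dwell(.5); rep(p0)
print(bot.sign_off())
```

```text
28.54 [ 624.5 -109.6  232.2] [-4.4 -0.1  5.9] ang [ 60.02 182.94] op 0.096
the job is handed in; nothing more can be done
None
```

I pressed the gum pump to its stop once and it came back up. The arm now holds the chest lid open at about 60° (60.0° from the arm's position; the side picture agrees to about 1°), and I handed the job in at 28.5 s; I saw nothing else moved, but did not see whether gum landed in the cup.

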